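# Snap the storage box lid shut all round

## Task

The green rim of the lid on the clear storage box is standing up on all four sides: press it down with the fingertips, all the way round, until every side has clicked fully home, flush with the white corners. Only press: do not lift the box or shove it out of its place, leave everything else on the shelf undisturbed, and finish clear of the box.

Things in the scene. Friction and masses are not known exactly. Their poses are not given: they have to be found in the camera images.
- box: loose clear storage box, 130 (x) by 170 mm (y), 0.5 to 1.1 kg. Origin: centre of its underside, z up. White corner pieces 26 mm square, tops fixed at 84 mm; between them four green rim sections, tops at 89.5 to 92 mm at the start, 84 when shut; their centres 56 mm (front -x, towards the robot; back +x) and 76 mm (left +y, right -y) from the box centre. Clear panel inside the rim fixed at 70 mm
- front_top (a point): centre of the top face of the green rim section on the front (box -x) side of the box; the section is 116 mm long along that side, 18 mm wide and 14 mm thick; z up. Its pressing face is level; it moves straight down as it is pressed
- front (a joint): how far the front rim section has been pressed down, m: 0 = standing fully up (top 8 mm above the white corner pieces), 0.008 = shut, top level with the corner pieces (hard stop). Starts between 0 and 0.0025. It resists with a steady 7 N or so all the way and stays where it is left
- back_top (a point): centre of the top face of the green rim section on the back (box +x) side of the box; the section is 116 mm long along that side, 18 mm wide and 14 mm thick; z up. Its pressing face is level; it moves straight down as it is pressed
- back (a joint): how far the back rim section has been pressed down, m: 0 = standing fully up (top 8 mm above the white corner pieces), 0.008 = shut, top level with the corner pieces (hard stop). Starts between 0 and 0.0025. It resists with a steady 7 N or so all the way and stays where it is left
- left_top (a point): centre of the top face of the green rim section on the left (box +y) side of the box; the section is 76 mm long along that side, 18 mm wide and 14 mm thick; z up. Its pressing face is level; it moves straight down as it is pressed
- left (a joint): how far the left rim section has been pressed down, m: 0 = standing fully up (top 8 mm above the white corner pieces), 0.008 = shut, top level with the corner pieces (hard stop). Starts between 0 and 0.0025. It resists with a steady 7 N or so all the way and stays where it is left
- right_top (a point): centre of the top face of the green rim section on the right (box -y) side of the box; the section is 76 mm long along that side, 18 mm wide and 14 mm thick; z up. Its pressing face is level; it moves straight down as it is pressed
- right (a joint): how far the right rim section has been pressed down, m: 0 = standing fully up (top 8 mm above the white corner pieces), 0.008 = shut, top level with the corner pieces (hard stop). Starts between 0 and 0.0025. It resists with a steady 7 N or so all the way and stays where it is left
- scoop: bystander: stainless scoop lying flat, 145 mm long along its x (pan towards +x, 42 mm wide, 22 mm high); origin under its middle
- anchor: bystander: green plastic plant anchor standing on a 42 mm disc, 54 mm high; origin under its centre
- clip: bystander: aluminium lid clip 55 mm long along its y, 16 mm wide, 20 mm high, lying behind the box; origin under its centre
- vial: bystander: empty glass test vial with a black twist cap, upright, 29 mm across, 71 mm high, close beside the right side of the box; origin under its centre
- jar: bystander: amber glass jar with a metal lid, 60 mm across, 75 mm high; origin under its centre
- pot: bystander: small empty terracotta pot, 68 mm across, 60 mm high; origin under its centre
Things that resemble listed ones, but are neither listed nor needed, are in the scene too. Leave any pink look-alike of the box alone.

How it is judged:
By the outcome, as a careful person would: the job done as asked, in the order asked, and still so for the second after the job is handed in, with the robot touching nothing.
It also fails if it takes over 38 s, if anything falls off the work surface, if the arm or the gripper's body presses on something with over 40 N, if the wrist force passes 120 N, or if a joint passes its speed limit or range.

## Robot

A 6-joint arm with a two-finger parallel gripper is mounted at the origin on the work surface. World frame = base frame: x ahead of the robot, y to its left, z up, the work surface at z = 0. Lengths are in m, angles in rad, forces in N, time in s.
With the tool pointing down it reaches from about 0.375 to 0.75 m from the base axis. Payload 9 kg.
Tool frame: the origin (TCP) lies at the very end of the fingers, on their centre line; the grasp point (between the pads) lies 19 mm behind it; z points along the fingers, y is the line along which they close (so a half turn about z gives the same grasp; the last joint's range is limited). The gripper opens to 85 mm and grips with 20 to 120 N. Pads are 22 mm wide; open, the fingers measure 114 mm over their backs; the gripper's body (76 mm by 85 mm) begins 54 mm behind the grasp point. The pads swing forward as they close: fully open they stand 13 mm farther back than shut.
Start: joints at [0.91, 0.104, 0.097, 1.564, 0, 1.353], TCP at [0.257, 0.542, 0.231] pointing down, gripper open.
Joint ranges: [-2.99, 2.99], [-0.84, 1.86], [-1.1, 1.16], [-1.84, 2.11], [-1.51, 1.56], [-3.14, 3.14]. Speed limits (rad/s): [2.22, 2.22, 2.57, 3.14, 3.14, 3.14].

## Interface

Orientations are given as a unit quaternion [w, x, y, z].
In Python, from workcell import state, read_camera, calibration, env gives the robot as it stands.
- The arm moves only by the tool step_arm, never from a script. Its argument "commands" is a list of rows, each a list of 6 numbers: the shift along the tool's x, y, z normalised to -1 to 1, where 1 is 0.4 m, then the turn, a rotation vector about the tool's x, y, z normalised to -1 to 1, where 1 is 45 degrees. A call has 1 to 12 rows; each row is the pose to reach, as a shift and turn from the pose commanded when the call began, along the tool's axes at that moment; what a row does not reach only later rows make up. A row lasts 1/8 s, in which the tool goes at most 62.5 mm and 10.7 degrees, less where a joint would pass 70% of its speed; a pose out of reach is approached as far as the arm can. A call with a number of a shift or a turn outside -1 to 1 is refused whole. A call with a gripper value outside its range is refused whole. "gripper" is the opening, from -1 (shut) to 1 (fully open), set as the call begins (left out, the last holds). The fingers move at their own pace and stop on an object; "force" is the grip in N (left out, the last holds). Time passes only in rows, so rows that repeat a pose let the fingers close. It gives the time, the measured TCP pose, the force, the opening and the grip force at its end, in the units of the state.
- state(): the state, without advancing time (a new reading comes with each control period).
- read_camera(name): name is "scene" or "top"; returns the picture (384x512x3 uint8, blue, green, red); there is no depth.
- calibration(name): a dict with "fovy" (degrees; the focal length in pixels is half the picture's height over the tangent of half this angle, whatever the lens; pixels are square), "cx", "cy" (the principal point, pixels), "k1" (the pictures are not rectified: a ray, as slopes to the right and down, at radius r is drawn at 1 + k1 r^2 times it, then the intrinsics apply), "position" and "rotation" of the camera in the world. Camera axes: x right, y down, z forward; pixel columns grow to the right and rows downward; lengths in m; the calibration is good to about 2 mm. A picture is of the moment at which its call begins. calibration takes no time and is no camera call.
- env.finish_job(): hands the job in; it is judged then, once.
The state is a dict: "time_s": time; "joints": joint angles; "joint_velocities": joint speeds; "joint_efforts": joint torques, N m; "eef_pos": TCP position; "eef_rot": TCP orientation; "contact_force": force on the tool from outside, world axes, zero at the start; "ft_torque": the same for the moment, N m; "grip_width": finger opening in m; "finger_force": force on a finger pad.
Only numpy, scipy, OpenCV 4.12 (cv2) and the standard library are available. Lean on these libraries where they do the work, as an engineer would, in place of code of your own. Each camera call takes 0.05 s, during which the arm holds its last target. There are 200 camera calls.

## Working session

There is one attempt and no reset: what is moved stays moved. The work goes in short steps, Python scripts to look and compute and a tool call to move; the robot and the scene stay as the last step left them, time stands still between calls to the robot, and variables do not carry over. Pictures are saved under pics/ and viewed, at most 10 in all, crops included, and the job is handed in when it is done.

Besides the shell and the picture viewer there is one more tool, called after ">>>" by a JSON object that holds its "name" and its "arguments", one argument or row to a line. step_arm: Moves the arm, as the interface text tells. Scaled input: -1 to 1 covers 0.4 m each way for a shift and 45 degrees each way for a turn. Its arguments: {"type":"object","properties":{"commands":{"type":"array"},"gripper":{"type":"number"},"force":{"type":"number"}},"required":["commands"]}

```bash
mkdir -p pics; ls
cat > h.py <<'E'
import numpy as np, cv2
from workcell import state, read_camera, calibration, env
def K(n):
    c=calibration(n); f=192/np.tan(np.radians(c["fovy"])/2); return c,f
def ray(n,px):
    c,f=K(n); p=(np.asarray(px,float)-[c["cx"],c["cy"]])/f; q=p.copy()
    for _ in range(20): q=p/(1+c["k1"]*(q@q))
    d=np.array(c["rotation"]).reshape(3,3)@np.r_[q,1]; return np.array(c["position"]),d
def onz(n,px,z):
    o,d=ray(n,px); return o+d*(z-o[2])/d[2]
def proj(n,P):
    c,f=K(n); v=np.array(c["rotation"]).reshape(3,3).T@(np.asarray(P)-c["position"]); q=v[:2]/v[2]
    return q*(1+c["k1"]*(q@q))*f+[c["cx"],c["cy"]]
E
python3 - <<'E'
from h import *
for n in("scene","top"):
    cv2.imwrite(f"pics/{n}0.png",read_camera(n)); print(calibration(n))
print(state())
E
```

```text
pics
{'fovy': 51.00194042970112, 'cx': 254.10946889731298, 'cy': 197.38234951405562, 'k1': -0.06126367280009979, 'position': array([1.22257398, 0.08724725, 0.7428497 ]), 'rotation': array([-0.24117358,  0.59159612,  0.71451654, -0.28515865])}
{'fovy': 43.18654733496322, 'cx': 252.66878444306568, 'cy': 191.32569805558674, 'k1': -0.19345292777055956, 'position': array([ 0.4190638 , -0.0120309 ,  1.33441388]), 'rotation': array([-0.0462536 ,  0.71384069, -0.69709637,  0.04846367])}
{'time_s': 0.1, 'joints': array([9.10243379e-01, 1.04650898e-01, 9.65439020e-02, 1.56391798e+00,
       1.07817139e-05, 1.35307237e+00]), 'joint_velocities': array([-0.00107202, -0.00244476,  0.00127684, -0.00047587, -0.0002475 ,
       -0.00071701]), 'joint_efforts': array([ 4.36353104e-03, -5.58207965e+01,  5.04720891e+01,  1.31018384e-02,
       -3.59499008e-04, -5.42752923e-05]), 'eef_pos': array([0.25690657, 0.54187661, 0.23059175]), 'eef_rot': array([-2.66066499e-04,  2.19609769e-01,  9.75587604e-01, -5.53746587e-04]), 'contact_force': array([-0.74525565,  0.24148277,  0.35849534]), 'ft_torque': array([-0.0118965 , -0.02575993,  0.03614607]), 'finger_force': 0.0, 'grip_width': 0.08534577816286663}
```

View pics/top0.png

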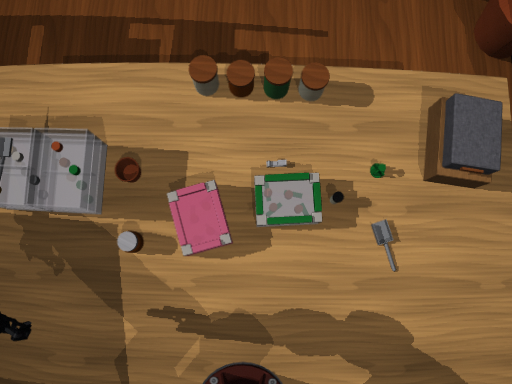

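View pics/scene0.png

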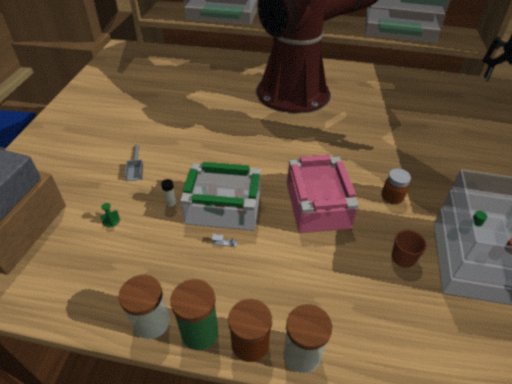

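The top view shows the green-rimmed clear box at about (288,199), the vial at (337,197) and the clip at (279,163). In the scene view the box is at (222,195). Things that could be mistaken for it: the pink look-alike (top 200,218) and the large clear case (top 50,170). For green alone there are also the anchor (378,171) and the green canister (278,78). I choose the box with the green rim and white corners at (288,199).

```bash
sed -i 's/np.array(c\["rotation"\]).reshape(3,3)/R(c)/g' h.py
cat >> h.py <<'E'
from scipy.spatial.transform import Rotation as Ro
def R(c):
    q=c["rotation"]; return Ro.from_quat([q[1],q[2],q[3],q[0]]).as_matrix()
def greens(im,c,r=60):
    hsv=cv2.cvtColor(im,cv2.COLOR_BGR2HSV); m=cv2.inRange(hsv,(45,120,50),(85,255,255))
    k=np.zeros_like(m); cv2.circle(k,c,r,255,-1); m&=k
    n,_,s,ce=cv2.connectedComponentsWithStats(m)
    return [(s[i],ce[i]) for i in range(1,n) if s[i][4]>30],m
E
python3 - <<'E'
from h import *
im=cv2.imread("pics/top0.png"); g,m=greens(im,(288,199),45)
P=[]
for s,c in g: p=onz("top",c,.0905); P.append(p); print(s,c.round(1),p.round(4))
hsv=cv2.cvtColor(im,cv2.COLOR_BGR2HSV)
cs,_=cv2.findContours(m,cv2.RETR_EXTERNAL,cv2.CHAIN_APPROX_NONE)
r=cv2.minAreaRect(np.vstack(cs)); b=np.array([onz("top",p,.0905) for p in cv2.boxPoints(r)]); print(b.round(4),b.mean(0),np.linalg.norm(np.diff(b,axis=0),axis=1))
w=cv2.inRange(hsv,(0,0,130),(180,60,255)); n,_,s,ce=cv2.connectedComponentsWithStats(w)
for i in range(1,n):
    if s[i][4]>15 and np.hypot(*(ce[i]-[288,199]))<50: print("white",s[i],onz("top",ce[i],.084).round(4))
S=cv2.imread("pics/scene0.png"); g2,_=greens(S,(222,192),60)
for s,c in g2: print("scene",s,onz("scene",c,.0905).round(4))
A=cv2.resize(im[150:250,230:350],None,fx=4,fy=4); B=cv2.resize(S[140:240,165:285],None,fx=4,fy=4)
cv2.imwrite("pics/crop.png",np.vstack([A,B])[:,:][:800] if 0 else np.hstack([A,B])[:, :] if 0 else cv2.resize(np.hstack([A,B]),(800,333)))
E
```

```text
[265 173  44   8 284] [286.7 176.6] [ 0.6277 -0.1015  0.0905]
[313 183   9  29 209] [316.8 196.7] [ 0.5767 -0.1806  0.0905]
[255 185   8  29 196] [258.6 199. ] [ 0.5672 -0.0296  0.0905]
[267 216  45   8 288] [289.  219.5] [ 0.516  -0.1092  0.0905]
[[ 0.6296 -0.0163  0.0905]
 [ 0.643  -0.1868  0.0905]
 [ 0.5139 -0.1943  0.0905]
 [ 0.5014 -0.0259  0.0905]] [ 0.57196795 -0.10584324  0.0905    ] [0.17108715 0.12932818 0.16886966]
white [273 160  14   5  60] [ 0.6668 -0.0833  0.084 ]
white [310 173   9   9  61] [ 0.6288 -0.1765  0.084 ]
white [254 176  10   9  81] [ 0.6182 -0.0296  0.084 ]
white [ 256  180   66   45 1420] [ 0.5678 -0.1075  0.084 ]
scene [203 162  46  12 297] [ 0.518  -0.1105  0.0905]
scene [183 169  14  24 184] [ 0.5808 -0.1805  0.0905]
scene [249 174  10  24 155] [ 0.5677 -0.0313  0.0905]
scene [193 195  50  11 357] [ 0.6286 -0.1035  0.0905]
```

View pics/crop.png

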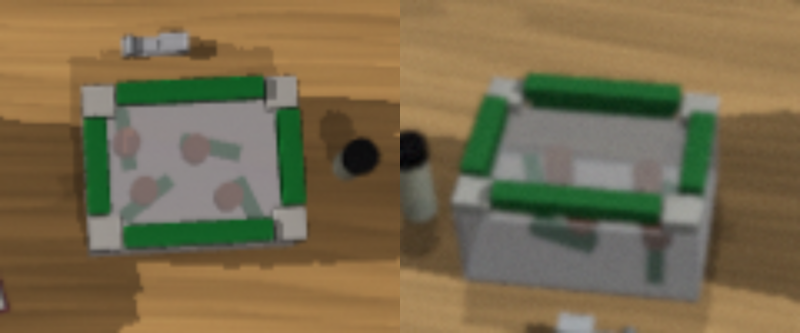

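The crop confirms it: green sections standing proud between white corners. The opposite sections are 112 mm and 151 mm apart, which matches the sizes given. The fingers shut can press each section at its centre. I'll move over in two legs, squaring the tool on the way.

>>> {"name": "step_arm", "arguments": {
  "commands": [
    [-0.656,-0.48,0,0,0,-0.564],
    [-0.656,-0.48,0,0,0,-0.564],
    [-0.656,-0.48,0,0,0,-0.564],
    [-0.656,-0.48,0,0,0,-0.564],
    [-0.656,-0.48,0,0,0,-0.564],
    [-0.656,-0.48,0,0,0,-0.564],
    [-0.656,-0.48,0,0,0,-0.564]
  ],
  "gripper": -1
}}

```text
time_s: 0.98
eef_pos: [0.4124, 0.255, 0.231]
eef_rot: [-0.0, 0.001, 1.0, -0.0]
contact_force: [-0.9, -0.1, 1.0]
grip_width: 0.0001
finger_force: 0.0
```

>>> {"name": "step_arm", "arguments": {
  "commands": [
    [-0.386,-0.712,0,0,0,0],
    [-0.386,-0.712,0,0,0,0],
    [-0.386,-0.712,0,0,0,0],
    [-0.386,-0.712,0,0,0,0],
    [-0.386,-0.712,0,0,0,0],
    [-0.386,-0.712,0,0,0,0],
    [-0.386,-0.712,0.265,0,0,0],
    [-0.386,-0.712,0.265,0,0,0],
    [-0.386,-0.712,0.265,0,0,0],
    [-0.386,-0.712,0.265,0,0,0]
  ]
}}

```text
time_s: 2.22
eef_pos: [0.5671, -0.0277, 0.1274]
eef_rot: [0.001, -0.001, 1.0, -0.0]
contact_force: [-0.0, 0.4, 0.2]
grip_width: -0.0001
finger_force: 0.0
```

Run:
```python
from h import *
t=read_camera("top");s=read_camera("scene"); print(state()["eef_pos"], state()["contact_force"])
for n,im in(("top",t),("scene",s)): print(n,proj(n,state()["eef_pos"]))
A=cv2.resize(t[150:250,230:350],(400,333)); B=cv2.resize(s[120:240,155:299],(400,333))
cv2.imwrite("pics/c1.png",np.hstack([A,B]))
```

```text
[ 0.56782822 -0.02833918  0.12812659] [-0.30848725  0.42941352  0.22375382]
top [258.30131432 196.97895077]
scene [255.09086216 173.59124273]
```

View pics/c1.png

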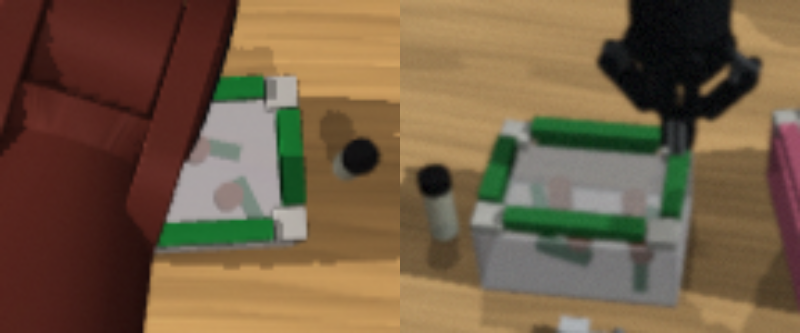

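The closed fingertips hang over the left section, with the tip at about scene (256,174), where the TCP projects. Now pressing.

>>> {"name": "step_arm", "arguments": {
  "commands": [
    [0,-0.003,0.07,0,0,0],
    [0,-0.003,0.07,0,0,0],
    [0,-0.003,0.08,0,0,0],
    [0,-0.003,0.09,0,0,0],
    [0,-0.003,0.0975,0,0,0],
    [0,-0.003,0.0975,0,0,0]
  ]
}}

```text
time_s: 3.08
eef_pos: [0.5672, -0.0299, 0.0874]
eef_rot: [0.001, -0.0, 1.0, -0.0]
contact_force: [1.1, -0.7, 3.7]
grip_width: 0.0003
finger_force: 2.0
```

>>> {"name": "step_arm", "arguments": {
  "commands": [
    [0,0,0.005,0,0,0],
    [0,0,0.01,0,0,0],
    [0,0,0.01,0,0,0]
  ]
}}

```text
time_s: 3.45
eef_pos: [0.5672, -0.0299, 0.084]
eef_rot: [0.001, -0.0, 1.0, -0.0]
contact_force: [-0.9, 0.6, 10.4]
grip_width: -0.0004
finger_force: 4.7
```

>>> {"name": "step_arm", "arguments": {
  "commands": [
    [0,0,0.005,0,0,0],
    [0,0,0.008,0,0,0],
    [0,0,0.008,0,0,0]
  ]
}}

```text
time_s: 3.82
eef_pos: [0.5674, -0.03, 0.0837]
eef_rot: [0.002, -0.0, 1.0, -0.001]
contact_force: [-12.9, 2.8, 33.5]
grip_width: 0.0001
finger_force: 16.7
```

Left has bottomed on its hard stop at z 0.084 with 33 N. The same commanded depth will do for the back.

>>> {"name": "step_arm", "arguments": {
  "commands": [
    [0,0,-0.07,0,0,0],
    [0,0,-0.07,0,0,0],
    [-0.152,-0.18,-0.07,0,0,0],
    [-0.152,-0.18,-0.07,0,0,0],
    [-0.152,-0.18,-0.06,0,0,0],
    [-0.152,-0.18,-0.04,0,0,0],
    [-0.152,-0.18,-0.03,0,0,0],
    [-0.152,-0.18,-0.02,0,0,0],
    [-0.152,-0.18,-0.013,0,0,0],
    [-0.152,-0.18,-0.007,0,0,0],
    [-0.152,-0.18,-0.002,0,0,0],
    [-0.152,-0.18,-0.002,0,0,0]
  ]
}}

```text
time_s: 5.32
eef_pos: [0.6281, -0.1009, 0.084]
eef_rot: [0.002, -0.001, 1.0, -0.0]
contact_force: [-7.9, 4.0, 26.2]
grip_width: -0.0001
finger_force: 12.8
```

>>> {"name": "step_arm", "arguments": {
  "commands": [
    [0,0,0.002,0,0,0],
    [0,0,-0.07,0,0,0],
    [0,0,-0.07,0,0,0],
    [0.124,-0.2,-0.07,0,0,0],
    [0.124,-0.2,-0.07,0,0,0],
    [0.124,-0.2,-0.055,0,0,0],
    [0.124,-0.2,-0.035,0,0,0],
    [0.124,-0.2,-0.02,0,0,0],
    [0.124,-0.2,-0.01,0,0,0],
    [0.124,-0.2,-0.003,0,0,0],
    [0.124,-0.2,0.002,0,0,0],
    [0.124,-0.2,0.002,0,0,0]
  ]
}}

```text
time_s: 6.82
eef_pos: [0.5778, -0.1809, 0.0837]
eef_rot: [0.0, -0.001, 1.0, -0.001]
contact_force: [-19.8, 7.6, 41.0]
grip_width: -0.0001
finger_force: 20.2
```

>>> {"name": "step_arm", "arguments": {
  "commands": [
    [0,0,-0.07,0,0,0],
    [0,0,-0.07,0,0,0],
    [0.152,0.178,-0.07,0,0,0],
    [0.152,0.178,-0.07,0,0,0],
    [0.152,0.178,-0.055,0,0,0],
    [0.152,0.178,-0.035,0,0,0],
    [0.152,0.178,-0.025,0,0,0],
    [0.152,0.178,-0.015,0,0,0],
    [0.152,0.178,-0.008,0,0,0],
    [0.152,0.178,-0.002,0,0,0],
    [0.152,0.178,-0.001,0,0,0],
    [0.152,0.178,-0.001,0,0,0]
  ]
}}

```text
time_s: 8.32
eef_pos: [0.5173, -0.1107, 0.0836]
eef_rot: [0.001, -0.0, 1.0, -0.0]
contact_force: [-18.1, 9.9, 43.1]
grip_width: 0.0
finger_force: 21.4
```

All four have bottomed. I'll lift, then swing clear to take another look.

>>> {"name": "step_arm", "arguments": {
  "commands": [
    [0,0,-0.1,0,0,0],
    [0,0,-0.2,0,0,0],
    [0,0,-0.37,0,0,0],
    [0,0,-0.37,0,0,0],
    [0.2,0.8,-0.37,0,0,0],
    [0.2,0.8,-0.37,0,0,0],
    [0.2,0.8,-0.37,0,0,0],
    [0.2,0.8,-0.37,0,0,0],
    [0.2,0.8,-0.37,0,0,0],
    [0.2,0.8,-0.37,0,0,0],
    [0.2,0.8,-0.37,0,0,0],
    [0.2,0.8,-0.37,0,0,0]
  ]
}}

```text
time_s: 9.82
eef_pos: [0.4373, 0.2083, 0.227]
eef_rot: [-0.0, 0.001, 1.0, -0.0]
contact_force: [0.2, 0.1, 0.5]
grip_width: -0.0005
finger_force: 0.0
```

Run:
```python
from h import *
t=read_camera("top");s=read_camera("scene"); print(state()["eef_pos"], state()["contact_force"])
for n,im,c,r in(("top",t,(288,199),45),("scene",s,(222,192),60)):
    for st,ce in greens(im,c,r)[0]: print(n,st,onz(n,ce,.084).round(4))
A=cv2.resize(t[150:250,230:350],(400,333)); B=cv2.resize(s[140:240,165:285],(400,333))
cv2.imwrite("pics/c2.png",np.hstack([A,B]))
```

```text
[0.43734067 0.20814063 0.22725167] [ 0.21637124  0.465719   -0.60168365]
top [265 173  44   9 284] [ 0.6274 -0.101   0.084 ]
top [313 183   8  29 203] [ 0.5772 -0.1807  0.084 ]
top [255 186   8  29 193] [ 0.5657 -0.0296  0.084 ]
top [267 216  45   8 285] [ 0.516  -0.1101  0.084 ]
scene [203 164  46  11 328] [ 0.5193 -0.1105  0.084 ]
scene [184 171  13  22 158] [ 0.5772 -0.1815  0.084 ]
scene [249 176  10  22 144] [ 0.5654 -0.0315  0.084 ]
scene [193 197  50  12 380] [ 0.6305 -0.102   0.084 ]
```

View pics/c2.png

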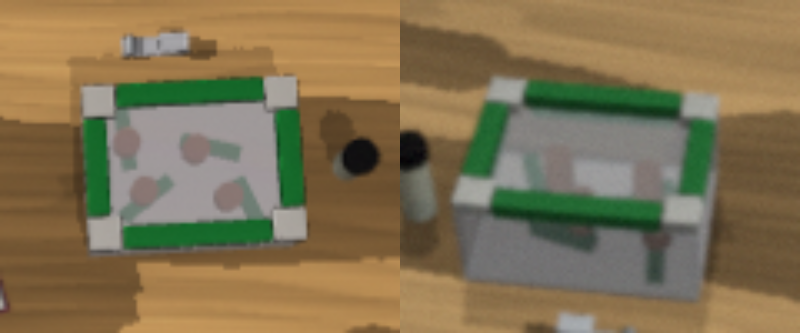

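All four green sections now sit flush with the white corners. The box, the vial and the clip are where they were, and the arm is clear, so I'm handing in.

```bash
python3 -c "
from workcell import env
print(env.finish_job())"
```

```text
the job is handed in; nothing more can be done
None
```

All four green rim sections were pressed to their hard stops and look flush with the white corners; the box and the things beside it did not visibly move, the arm ended clear, and the job is handed in at about 10 s.

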